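# Slide the washed tray into the dish dryer and start it

## Task

One washed vessel (the low bowl, the mug or the tall jar) already stands in the countertop dish dryer; put the steel tray in above it, on the lowest of the three rail pairs that clears that vessel. Start the tray, level, on those rails from the robot's side until it rests there by itself with about 5 cm left to go, let go of it, and then push it fully home against the rear stops. Only then press the dryer's spring pedal down to its stop for a moment and let it come up again; leave everything else standing where it is.

Things in the scene. Friction and masses are not known exactly. Their poses are not given: they have to be found in the camera images.
- tray_handle (a point): Grip point of the loose steel tray: middle of its upright handle plate (12 mm thick along tray x, 70 mm wide along y, top 56 mm above the tray's underside). It is 40 mm above the underside and 30 mm to the -x side of the tray's centre. Axes are the tray's, z up. The tray starts flat on the counter and enters the dryer +x edge first.
- tray: The same tray (0.3 to 0.5 kg), 160 mm along x, 200 mm along y, flat 4 mm floor with an upright rim 18 mm high all round. Origin at the centre of its underside, axes as at the handle point.
- dryer: Fixed white dish dryer, open at the front (-x, robot's side), above and below. Origin on the counter midway between its side frames; x = sliding direction, inward; z up. Frames 250 mm high, x -90 to 98 mm, inner faces at y = -106 and 106, each with 3 ledges (rails) and a cap flange (underside z 245). Blower box behind, 55 mm high, x 98 to 163; bar across the very back at z 250 to 262.
- rail_low (a point): Middle of the lowest rail pair's front end, at the height of the ledges' upper faces: dryer x = -90, y = 0, z = 75 mm. All ledges are 5 mm thick, run from x = -90 to 98 and reach inward to y = -88 and 88 (176 mm open between them, from counter to top). Beside each ledge a 22 mm high side guide at y = -106 and 106: the tray has 6 mm either side.
- rail_mid (a point): The same for the middle pair, z = 135 mm. On every pair rear stops stand at dryer x = 90 mm: a tray that is home has its centre at x = 10 mm and its handle point at x = -20 mm, 40 mm above the ledges.
- rail_top (a point): The same for the top pair, z = 195 mm.
- pedal_pad (a point): Where to press the grey pedal plate: on its upper face, 70 mm from its hinge, at dryer y = 198 mm. Plate 85 x 50 x 6 mm along dryer x, hinge at its far end (dryer x = -3, z = 48 mm), free end raised towards the robot; this point is 72 mm high at rest, 51 mm at the stop. It sits on a 40 mm high box (x -90 to 15, y 118 to 246); the dryer's tall frame is 80 mm to its -y side.
- pedal (a joint): Angle of the sprung pedal: 0 up at rest, 0.3 rad pressed to its stop. At the pad it takes about 3 N to start and 6.5 N at the stop; it springs back up.
- bowl: White bowl standing upside down, 100 mm across, 50 mm high; origin at the centre of its lower side. One of bowl, mug and jar stands inside the dryer (within about 60 mm of the dryer's origin), the two others elsewhere on the counter.
- mug: White handleless mug standing upside down, 76 mm across, 100 mm high; origin at the centre of its underside.
- jar: Closed glass jar, 76 mm across, 165 mm high; origin at the centre of its underside.
- cartridge: White water filter cartridge standing upright, 50 mm across, 120 mm high, between tray and dryer; origin at the centre of its underside. Bystander.
- tumbler: Glass tumbler standing upside down, 50 mm across, 90 mm high, between tray and dryer; origin at the centre of its lower side. Bystander.
- canister: White filter canister fixed upright on the counter, 80 mm across, 200 mm high; origin at the centre of its underside. Bystander.
- soap: Clear dish-soap bottle, upright, 64 mm across, 190 mm high; origin at the centre of its underside. Bystander.
- brush: Dish brush lying on the counter, about 230 mm long along x, 50 mm wide, 30 mm high; origin at its underside, mid-length. Bystander.
Things that resemble listed ones, but are neither listed nor needed, are in the scene too. What is shaped like the bowl but red is not meant.

How it is judged:
On the way, in this order (a step that is already met when the one before it is completed fails the run):
1. the tray rests level on the lowest rail pair that clears the vessel below, let go, with 25 to 100 mm still to slide (((horizontal distance between bowl and dryer below 0.1 m and z of tray_handle in the frame of dryer between 0.105 and 0.125 m) or (horizontal distance between mug and dryer below 0.1 m and z of tray_handle in the frame of dryer between 0.165 and 0.185 m) or (horizontal distance between jar and dryer below 0.1 m and z of tray_handle in the frame of dryer between 0.225 and 0.245 m)) and angle between tray_handle's own z axis and vertical below 0.06 rad and angle between the x axis of tray_handle and the x axis of dryer, either way round below 0.08 rad and contact force between the fingers and tray below 0.3 N and x of tray_handle in the frame of dryer between -0.12 and -0.045 m), for 0.2 s.
2. the tray is home on that pair, within 7 mm of the rear stops (((horizontal distance between bowl and dryer below 0.1 m and z of tray_handle in the frame of dryer between 0.105 and 0.125 m) or (horizontal distance between mug and dryer below 0.1 m and z of tray_handle in the frame of dryer between 0.165 and 0.185 m) or (horizontal distance between jar and dryer below 0.1 m and z of tray_handle in the frame of dryer between 0.225 and 0.245 m)) and angle between tray_handle's own z axis and vertical below 0.06 rad and angle between the x axis of tray_handle and the x axis of dryer, either way round below 0.08 rad and x of tray_handle in the frame of dryer between -0.027 and -0.008 m and y of tray_handle in the frame of dryer between -0.012 and 0.012 m), for 0.2 s.
3. with the tray home, the pedal is pressed to its stop (all of step 2 and value of joint pedal above 0.27 rad), for 0.2 s.
At the end, for the whole second after the job is handed in: The tray lies level and at rest on the lowest rail pair that clears the vessel in the dryer (75 mm pair over the bowl, 135 mm over the mug, 195 mm over the jar), within 7 mm of the rear stops, released; the pedal has been pressed past 0.27 rad after that and is up again (below 0.06 rad) (all of step 2 and contact force between the fingers and tray below 0.3 N and value of joint pedal below 0.06 rad and linear speed of tray below 0.01 m/s); the robot touches nothing.
It fails at once if a bystander or a vessel is pushed more than 30 mm (distance of any of bowl, mug, jar, tumbler, cartridge, soap, brush from where it was at the start of the episode above 0.03 m).
It fails at once if an upright bystander or vessel is tipped over (angle between any of bowl, mug, jar, tumbler, cartridge, soap's own z axis and vertical above 0.5 rad).
It fails at once if the pedal is pressed before the tray is home (value of joint pedal above 0.2 rad and x of tray_handle in the frame of dryer below -0.05 m).
It also fails if it takes over 61 s, if anything falls off the work surface, if the arm or the gripper's body presses on something with over 40 N, if the wrist force passes 120 N, or if a joint passes its speed limit or range.

## Robot

A 6-joint arm with a two-finger parallel gripper is mounted at the origin on the work surface. World frame = base frame: x ahead of the robot, y to its left, z up, the work surface at z = 0. Lengths are in m, angles in rad, forces in N, time in s.
With the tool pointing down it reaches from about 0.35 to 0.975 m from the base axis. Payload 4.9 kg.
Tool frame: the origin (TCP) lies at the very end of the fingers, on their centre line; the grasp point (between the pads) lies 19 mm behind it; z points along the fingers, y is the direction in which the jaws open and shut (so a half turn about z gives the same grasp; the last joint's range is limited). The gripper opens to 85 mm and grips with 20 to 120 N. Pads are 22 mm wide; open, the fingers measure 114 mm over their backs; the gripper's body (76 mm by 85 mm) begins 54 mm behind the grasp point. The pads swing forward as they close: fully open they stand 13 mm farther back than shut.
Start: joints at [-1.282, 0.053, 1.613, -0, 1.476, -0.119], TCP at [0.248, -0.574, 0.197] pointing down, gripper open.
Joint ranges: [-3.01, 3.01], [-1.01, 2.22], [0.06, 2.58], [-1.02, 4.17], [0.09, 2.62], [-3.14, 3.14]. Speed limits (rad/s): [2.57, 2.57, 3.14, 3.14, 3.14, 3.14].

## Interface

Orientations are given as a unit quaternion [w, x, y, z].
In Python, from plant import monitor, eyes, manip gives the robot as it stands.
- The arm moves only by the tool step_arm, never from a script. Its argument "motion" is a list of rows, each a list of 7 numbers: the shift along the world's x, y, z scaled (see below), then the turn, a rotation vector about the world's x, y, z scaled (see below), then the closure in counts, from 0 (fully open) to 255 (shut). In form: [[x, y, z, ax, ay, az, grip], ...]. A call has 1 to 10 rows; each row is the pose to reach, as a shift and turn from the pose commanded when the call began; what a row does not reach only later rows make up. The controller multiplies each number of a shift by 0.5 m and each number of a turn by 1.5 rad. A row lasts 1/10 s, in which the tool goes at most 50 mm and 8.59 degrees, less where a joint would pass 70% of its speed; a pose out of reach is approached as far as the arm can. A call with a number of a shift or a turn outside -1 to 1 is refused whole. A call with a gripper value outside its range is refused whole. The fingers move at their own pace and stop on an object; the grip force is fixed at half the most. Time passes only in rows, so rows that repeat a pose let the fingers close. It gives the time, the measured TCP pose, the force and the opening at its end, in the units of the state.
- monitor.state(): the state, without advancing time (a new reading comes with each control period).
- eyes.grab_frame(name): name is "side" or "top" or "wrist"; returns a dict with "pixels" (384x512x3 uint8, red, green, blue), "mtx" (3x3 intrinsics, pixels), "rvec" (rotation vector, rad) and "tvec" (3), from world to camera coordinates, as OpenCV has them; the wrist camera has in their place "hand_eye" (4x4, takes a point from camera to tool coordinates, whose origin is the TCP and whose axes are the flange's). Camera axes: x right, y down, z forward; pixel columns grow to the right and rows downward; lengths in m; the calibration is good to about 2 mm. A picture is of the moment at which its call begins: read the wrist's pose just before it. There is no depth.
- manip.job_done(): hands the job in, once; it reports no verdict.
Trained networks look in the newest picture that a camera, given by its name, has taken for a name from the list of things; names that differ only in an ending like _2 or _b are one class to them, and where a whole thing is asked for, a point or a joint stands for the part that bears it (a point fixed in the world has none). Each returns a list of dicts, best first, with "p" (0 to 1); they miss things now and then, are a little off and sometimes report something else, mostly with a low value. They report only what shows in the picture. A call takes as long as a camera call. They do not tell look-alikes from the thing itself.
- eyes.look_for(name, camera): "box" ([centre column, centre row, width, height] in pixels, round what is visible of it).
- eyes.pinpoint(name, camera): "uv" ([column, row] in pixels: a listed point, or the origin of a listed thing).
The state is a dict: "time": time; "joint_pos": joint angles; "joint_vel": joint speeds; "joint_efforts": joint torques, N m; "tool_pos": TCP position; "tool_rot": TCP orientation; "contact_force": force on the tool from outside, world axes, zero at the start; "ft_torque": the same for the moment, N m; "gripper_width": opening from 0.0 (shut) to 1.0 (fully open).
Only numpy, scipy, OpenCV 4.12 (cv2) and the standard library are available. Lean on these libraries where they do the work, as an engineer would, in place of code of your own. Each camera call takes 0.05 s, during which the arm holds its last target.

## Working session

There is one attempt and no reset: what is moved stays moved. The work goes in short steps, Python scripts to look and compute and a tool call to move; the robot and the scene stay as the last step left them, time stands still between calls to the robot, and variables do not carry over. Pictures are saved under pics/ and viewed, and the job is handed in when it is done.

Besides the shell and the picture viewer there is one more tool, called after "Call:" as name(argument=value, ...) on one line, values as JSON. step_arm: Moves the arm, as the interface text tells. Its arguments: {"type":"object","properties":{"motion":{"type":"array","items":{"type":"array","items":{"type":"number"}}}},"required":["motion"]}

```bash
mkdir -p pics; ls
cat > h.py <<'E'
import numpy as np, cv2
from plant import monitor, eyes, manip
from scipy.spatial.transform import Rotation as R
def snap(cam,fn=None):
    s=monitor.state(); f=eyes.grab_frame(cam)
    if fn: cv2.imwrite('pics/'+fn,cv2.cvtColor(f['pixels'],cv2.COLOR_RGB2BGR))
    return f,s
def cam(f,s=None):
    if 'rvec' in f:
        Rm=cv2.Rodrigues(np.array(f['rvec'],float))[0]; t=np.array(f['tvec'],float).ravel()
        return Rm,t
    q=s['tool_rot']; Rt=R.from_quat([q[1],q[2],q[3],q[0]]).as_matrix()
    H=np.array(f['hand_eye']); Rc=Rt@H[:3,:3]; c=Rt@H[:3,3]+np.array(s['tool_pos'])
    return Rc.T,-Rc.T@c
def ray(f,uv,s=None):
    Rm,t=cam(f,s); d=Rm.T@np.linalg.inv(np.array(f['mtx']))@np.array([uv[0],uv[1],1.]); return -Rm.T@t,d/np.linalg.norm(d)
def atz(f,uv,z,s=None):
    o,d=ray(f,uv,s); return o+d*(z-o[2])/d[2]
def proj(f,P,s=None):
    Rm,t=cam(f,s); p=np.array(f['mtx'])@(Rm@np.array(P,float).T+t[:,None]) if np.ndim(P)==2 else np.array(f['mtx'])@(Rm@np.array(P,float)+t)
    return (p[:2]/p[2]).T
def tri(rays):
    A=0;b=0
    for o,d in rays:
        M=np.eye(3)-np.outer(d,d);A=A+M;b=b+M@o
    return np.linalg.solve(A,b)
E
python3 - <<'E'
from h import *
print(monitor.state())
F={}
names="tray_handle tray dryer rail_low rail_mid rail_top pedal_pad bowl mug jar cartridge tumbler canister soap brush".split()
for c in ['side','top']:
    f,s=snap(c,c+'0.png');F[c]=f
    o,_=ray(f,(256,192));print(c,o.round(3))
    for n in names:
        r=eyes.pinpoint(n,c); print(c,n,[(np.round(x['uv'],1).tolist(),round(x['p'],2)) for x in r[:3]])
print(monitor.state()['time'])
E
```

```text
pics
{'time': 0.0, 'joint_pos': array([-1.28199536e+00,  5.33838993e-02,  1.61428575e+00, -1.11920540e-05,
        1.47601456e+00, -1.18981687e-01]), 'joint_vel': array([-0.00053433, -0.00047061,  0.00070701,  0.00055556, -0.00124478,
       -0.00046112]), 'joint_efforts': array([ 2.06335259e-03, -3.93681479e+01, -3.70173812e+01, -1.27292139e-05,
        7.01893194e-03,  2.03464850e-06]), 'tool_pos': array([ 0.24766724, -0.57307626,  0.19545127]), 'tool_rot': array([-1.04154102e-03,  9.79285429e-01,  2.02481988e-01, -9.42405107e-05]), 'contact_force': array([-0.20023279,  0.42511689,  0.113096  ]), 'ft_torque': array([ 0.02364992,  0.01052244, -0.02221005]), 'gripper_width': 0.9989796318043387}
side [0.406 1.026 1.116]
side tray_handle [([296.5, 276.9], 0.98)]
side tray [([285.9, 279.9], 0.96), ([212.8, 257.4], 0.44)]
side dryer [([248.5, 176.8], 0.63)]
side rail_low [([264.6, 170.8], 0.66)]
side rail_mid [([285.0, 280.5], 0.71), ([198.9, 304.6], 0.7), ([268.0, 161.5], 0.6)]
side rail_top [([266.4, 142.3], 0.61)]
side pedal_pad []
side bowl [([204.4, 216.7], 0.81), ([211.9, 257.7], 0.71)]
side mug [([238.8, 181.3], 0.45)]
side jar [([202.4, 305.5], 0.69)]
side cartridge [([283.3, 231.7], 0.85), ([303.5, 240.2], 0.64)]
side tumbler [([303.2, 237.5], 0.55)]
side canister [([283.2, 131.7], 0.69)]
side soap [([232.6, 368.7], 0.56), ([265.1, 140.8], 0.46)]
side brush [([308.1, 153.5], 0.58)]
top [ 0.412 -0.034  1.484]
top tray_handle [([193.2, 239.3], 0.82)]
top tray [([195.6, 234.8], 0.89), ([249.0, 227.0], 0.62)]
top dryer [([194.7, 233.7], 0.25)]
top rail_low []
top rail_mid []
top rail_top []
top pedal_pad [([265.7, 187.1], 0.64)]
top bowl [([217.2, 162.3], 0.67)]
top mug []
top jar [([159.4, 168.9], 0.96), ([316.9, 167.6], 0.4)]
top cartridge [([248.4, 227.2], 0.5)]
top tumbler [([241.6, 242.1], 0.41)]
top canister [([411.9, 204.3], 0.97)]
top soap [([115.3, 205.2], 0.81)]
top brush [([378.7, 242.1], 0.88)]
1.6
```

View pics/side0.png

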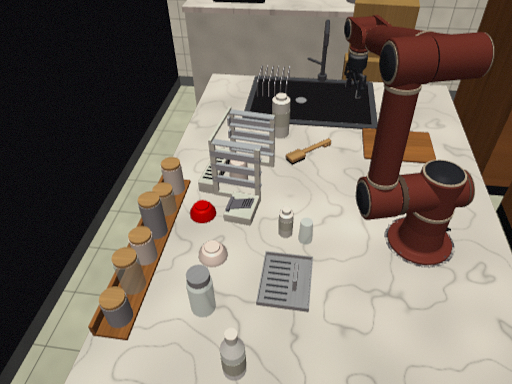

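View pics/top0.png

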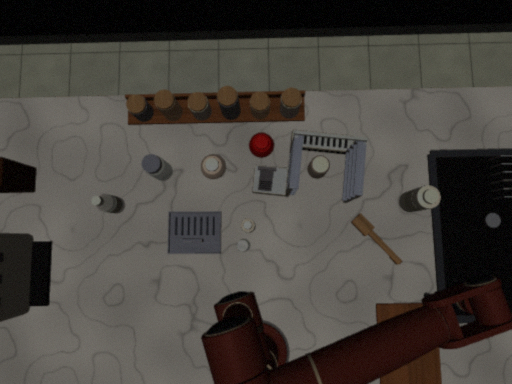

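Run:
```python
import cv2
a=cv2.imread('pics/top0.png')
cv2.imwrite('pics/t1.png',cv2.resize(a[120:265,240:385],(800,600)[:1]*1+(600,) if 0 else (725,600)[:2],interpolation=cv2.INTER_CUBIC)) if 0 else None
c=a[120:220,240:380];cv2.imwrite('pics/t1.png',cv2.resize(c,None,fx=5.7,fy=5.7,interpolation=cv2.INTER_CUBIC))
c=a[195:270,155:260];cv2.imwrite('pics/t2.png',cv2.resize(c,None,fx=7,fy=7,interpolation=cv2.INTER_CUBIC))
a=cv2.imread('pics/side0.png')
c=a[90:230,190:310];cv2.imwrite('pics/s1.png',cv2.resize(c,None,fx=4.2,fy=4.2,interpolation=cv2.INTER_CUBIC))
```

```text
(no output)
```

View pics/t1.png

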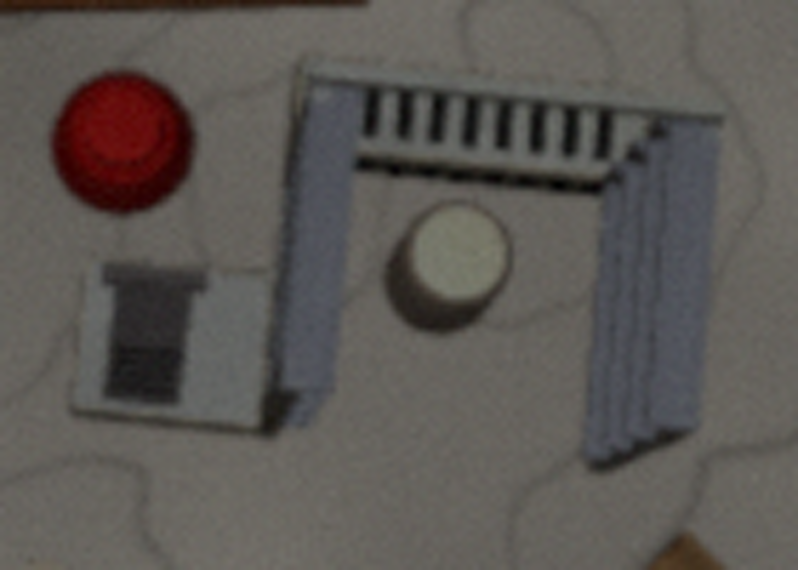

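View pics/t2.png

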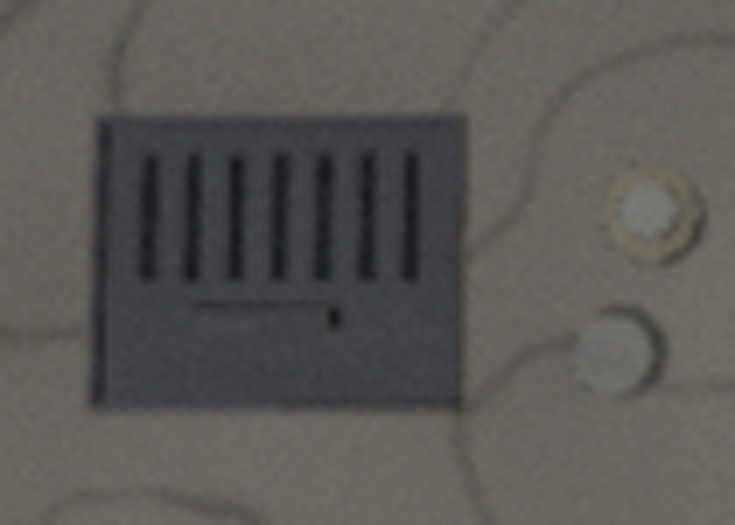

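View pics/s1.png

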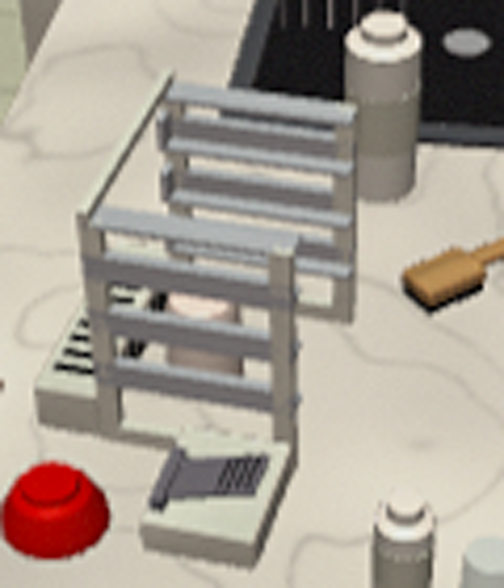

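```bash
cat > fit.py <<'E'
from h import *
from scipy.optimize import least_squares
ft,st=snap('top');fs,ss=snap('side')
T=lambda u,v:(240+(u)/5.7-0.4,120+(v)/5.7-0.4)
S=lambda u,v:(190+u/4.2-.4,90+v/4.2-.4)
def world(p,q):
    c,s=np.cos(p[2]),np.sin(p[2]); return np.array([p[0]+c*q[0]-s*q[1],p[1]+s*q[0]+c*q[1],q[2]])
obs=[(ft,T(72,412),(-.09,.246,.04)),(ft,T(272,432),(-.09,.118,.04)),(ft,T(272,270),(.015,.118,.04)),(ft,T(90,263),(.015,.246,.04)),
(ft,T(590,460),(-.09,-.088,.075)),(ft,T(610,455),(-.09,-.088,.135)),(ft,T(632,447),(-.09,-.088,.195)),(ft,T(655,435),(-.09,-.088,.25)),(ft,T(333,390),(-.09,.088,.25)),
(fs,S(145,518),(.015,.246,.04)),(fs,S(252,545),(-.09,.246,.04)),(fs,S(297,460),(-.09,.118,.04)),
(fs,S(352,275),(-.09,-.088,.075)),(fs,S(352,219),(-.09,-.088,.135)),(fs,S(354,168),(-.09,-.088,.195)),(fs,S(357,120),(-.09,-.088,.25)),(fs,S(298,245),(-.09,.088,.25))]
def res(p): return np.concatenate([proj(f,world(p,q))-uv for f,uv,q in obs])
r=least_squares(res,[.68,-.2,0],loss='soft_l1')
print('dryer',r.x.round(4)); 
for (f,uv,q),e in zip(obs,res(r.x).reshape(-1,2)): print('T' if f is ft else 'S',q,e.round(1))
D=r.x
U=lambda u,v:(155+u/7-.4,195+v/7-.4)
for uv in [(100,118),(465,118),(461,407),(93,405)]: print('rim',atz(ft,U(*uv),.018).round(4))
print('handle', atz(ft,(193.2,239.3),.04).round(4), tri([ray(ft,(193.2,239.3)),ray(fs,(296.5,276.9))]).round(4))
for n,q in [('low',(-.09,0,.075)),('pad',(-.003-.0657,.198,.072))]: 
  print(n,world(D,q).round(3),proj(ft,world(D,q)).round(1),proj(fs,world(D,q)).round(1))
print('mugtop',atz(ft,T(462,253),.1).round(3), atz(ft,T(462,253),.05).round(3),atz(ft,T(462,253),.165).round(3))
for z in (.05,.1,.165):
  P=atz(ft,T(462,253),z); print(z,((proj(fs,P)-[190,90])*4.2).round(0))
for n,uv,z in [('cart',(248.4,226),.12),('tumb',(243,245),.09)]: print(n,atz(ft,uv,z).round(3))
np.save('D.npy',D)
E
python3 fit.py
```

```text
dryer [ 0.6477 -0.247  -0.1281]
T (-0.09, 0.246, 0.04) [-0.  -0.2]
T (-0.09, 0.118, 0.04) [-1.4  0. ]
T (0.015, 0.118, 0.04) [1.5 1.1]
T (0.015, 0.246, 0.04) [-0.1 -1.2]
T (-0.09, -0.088, 0.075) [-0.6  0.2]
T (-0.09, -0.088, 0.135) [-0.6 -0.6]
T (-0.09, -0.088, 0.195) [-0.7 -1.1]
T (-0.09, -0.088, 0.25) [-1.  -0.8]
T (-0.09, 0.088, 0.25) [0.8 1.1]
S (0.015, 0.246, 0.04) [-0.8 -0.6]
S (-0.09, 0.246, 0.04) [ 1.4 -1.6]
S (-0.09, 0.118, 0.04) [ 0.1 -4.9]
S (-0.09, -0.088, 0.075) [ 0.2 -0.3]
S (-0.09, -0.088, 0.135) [0.4 1.1]
S (-0.09, -0.088, 0.195) [0.1 0.7]
S (-0.09, -0.088, 0.25) [-0.4  0.1]
S (-0.09, 0.088, 0.25) [ 1.7 -3.1]
rim [0.5224 0.3291 0.018 ]
rim [0.5189 0.1293 0.018 ]
rim [0.3632 0.1322 0.018 ]
rim [0.3674 0.3311 0.018 ]
handle [0.4151 0.2313 0.04  ] [0.4123 0.2335 0.0279]
low [ 0.558 -0.235  0.075] [318.5 197.8] [268.2 168. ]
pad [ 0.605 -0.042  0.072] [265.5 186.4] [248.9 201.3]
mugtop [ 0.68  -0.244  0.1  ] [ 0.689 -0.252  0.05 ] [ 0.667 -0.234  0.165]
0.05 [196. 326.]
0.1 [202. 291.]
0.165 [211. 243.]
cart [0.458 0.021 0.12 ]
tumb [0.392 0.043 0.09 ]
```

Call:
step_arm(motion=[[0.444, 0.666, 0.45, 0, 0, 0.766, 0], [0.444, 0.666, 0.45, 0, 0, 0.766, 0], [0.444, 0.666, 0.45, 0, 0, 0.766, 0], [0.444, 0.666, 0.45, 0, 0, 0.766, 0], [0.444, 0.666, 0.45, 0, 0, 0.766, 0], [0.444, 0.666, 0.45, 0, 0, 0.766, 0], [0.444, 0.666, 0.45, 0, 0, 0.766, 0], [0.444, 0.666, 0.45, 0, 0, 0.766, 0], [0.444, 0.666, 0.45, 0, 0, 0.766, 0], [0.444, 0.666, 0.45, 0, 0, 0.766, 0]])

```text
time: 2.7
tool_pos: [0.4721, -0.2379, 0.4261]
tool_rot: [0.003, 0.71, 0.704, 0.001]
contact_force: [-0.0, -0.2, 0.7]
gripper_width: 0.999
```

Run:
```python
from h import *
import pickle
f,s=snap('wrist','w1.png');pickle.dump((f,s),open('w1.pkl','wb'))
print(s['time'],s['tool_pos'],s['tool_rot'],s['joint_pos'].round(3));print(f['hand_eye'],f['mtx'])
```

```text
2.7 [ 0.47210965 -0.2379051   0.42607314] [0.00307821 0.71023363 0.70395843 0.00111651] [-6.080e-01 -2.130e-01  1.489e+00  1.000e-03  1.859e+00 -5.990e-01]
[[ 5.68015840e-04 -9.49082269e-01 -3.15027816e-01  8.13421427e-02]
 [ 9.99999819e-01  4.76582826e-04  3.67267339e-04 -1.73535748e-03]
 [-1.98430072e-04 -3.15027968e-01  9.49082367e-01 -1.77476993e-01]
 [ 0.00000000e+00  0.00000000e+00  0.00000000e+00  1.00000000e+00]] [[316.20016482   0.         255.31141874]
 [  0.         316.20016482 191.807681  ]
 [  0.           0.           1.        ]]
```

View pics/w1.png

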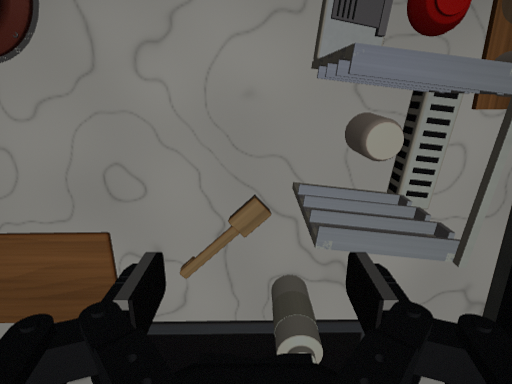

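Run:
```python
import cv2
a=cv2.imread('pics/w1.png')
cv2.imwrite('pics/w1a.png',cv2.resize(a[0:120,300:512],None,fx=3.75,fy=3.75,interpolation=cv2.INTER_CUBIC))
cv2.imwrite('pics/w1b.png',cv2.resize(a[165:270,285:485],None,fx=4,fy=4,interpolation=cv2.INTER_CUBIC))
```

```text
(no output)
```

View pics/w1a.png

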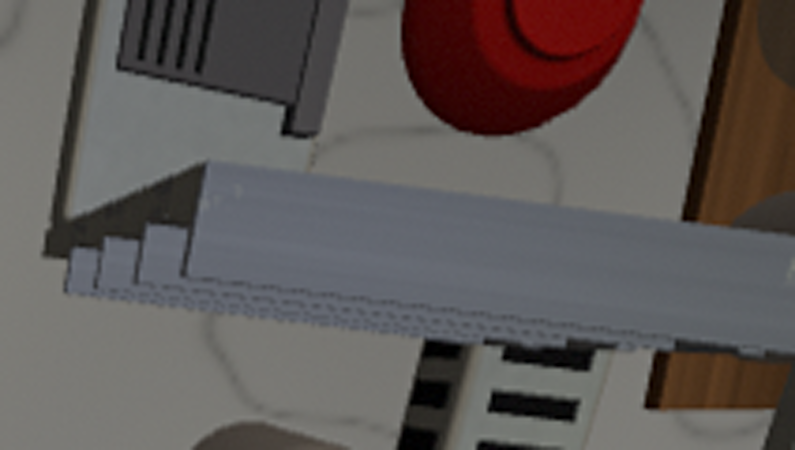

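View pics/w1b.png

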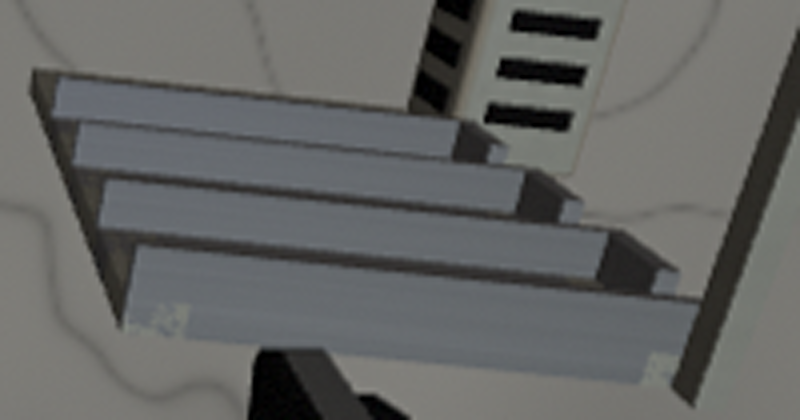

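```bash
cat > fit2.py <<'E'
from h import *
import pickle
from scipy.optimize import least_squares
f,s=pickle.load(open('w1.pkl','rb'))
A=lambda u,v:np.array((300+(u+.5)/3.75-.5,(v+.5)/3.75-.5))
B=lambda u,v:np.array((285+(u+.5)/4-.5,165+(v+.5)/4-.5))
def world(p,q):
    c,s=np.cos(p[2]),np.sin(p[2]); return np.array([p[0]+c*q[0]-s*q[1],p[1]+s*q[0]+c*q[1],q[2]])
obs=[(B(57,78),(-.09,-.088,.075)),(B(78,123),(-.09,-.088,.135)),(B(107,180),(-.09,-.088,.195)),(B(138,246),(-.09,-.088,.25)),
(B(462,120),(.09,-.088,.075)),(B(528,170),(.09,-.088,.135)),(B(610,232),(.09,-.088,.195)),(B(703,298),(.098,-.088,.25)),
(A(68,292),(-.09,.088,.075)),(A(98,290),(-.09,.088,.135)),(A(140,284),(-.09,.088,.195)),(A(188,277),(-.09,.088,.25)),(A(65,220),(-.09,.118,.04))]
def res(p): return np.concatenate([proj(f,world(p,q)+np.array([0,0,p[3] if len(p)>3 else 0]),s)-uv for uv,q in obs])
for p0 in ([.65,-.25,-.128],[.65,-.25,-.128,0]):
    r=least_squares(res,p0,loss='soft_l1',f_scale=1)
    print('dryer',r.x.round(4))
    for (uv,q),e in zip(obs,res(r.x).reshape(-1,2)): print(q,e.round(1))
    if len(p0)==3: np.save('D.npy',r.x)
E
python3 fit2.py
```

```text
dryer [ 0.6495 -0.2431 -0.1255]
(-0.09, -0.088, 0.075) [ 0.6 -0.3]
(-0.09, -0.088, 0.135) [ 0.6 -0.3]
(-0.09, -0.088, 0.195) [ 0.1 -0.4]
(-0.09, -0.088, 0.25) [ 0.1 -0.3]
(0.09, -0.088, 0.075) [-0.5  0.4]
(0.09, -0.088, 0.135) [-0.4  0.2]
(0.09, -0.088, 0.195) [-0.2  0.1]
(0.098, -0.088, 0.25) [7.  2.4]
(-0.09, 0.088, 0.075) [-0.3  0.1]
(-0.09, 0.088, 0.135) [-0.  -0.4]
(-0.09, 0.088, 0.195) [-0.5 -0.2]
(-0.09, 0.088, 0.25) [-0.2 -0.1]
(-0.09, 0.118, 0.04) [-0.3  0.6]
dryer [ 0.6497 -0.2432 -0.1256 -0.0008]
(-0.09, -0.088, 0.075) [ 0.6 -0.4]
(-0.09, -0.088, 0.135) [ 0.7 -0.4]
(-0.09, -0.088, 0.195) [ 0.1 -0.6]
(-0.09, -0.088, 0.25) [ 0.2 -0.5]
(0.09, -0.088, 0.075) [-0.6  0.3]
(0.09, -0.088, 0.135) [-0.6  0.1]
(0.09, -0.088, 0.195) [-0.4 -0. ]
(0.098, -0.088, 0.25) [6.7 2.2]
(-0.09, 0.088, 0.075) [-0.3  0.2]
(-0.09, 0.088, 0.135) [ 0.  -0.3]
(-0.09, 0.088, 0.195) [-0.5 -0.1]
(-0.09, 0.088, 0.25) [-0.2  0.1]
(-0.09, 0.118, 0.04) [-0.3  0.7]
```

Call:
step_arm(motion=[[-0.118, 0.938, -0.35, 0, 0, 0, 0], [-0.118, 0.938, -0.35, 0, 0, 0, 0], [-0.118, 0.938, -0.35, 0, 0, 0, 0], [-0.118, 0.938, -0.35, 0, 0, 0, 0], [-0.118, 0.938, -0.35, 0, 0, 0, 0], [-0.118, 0.938, -0.35, 0, 0, 0, 0], [-0.118, 0.938, -0.35, 0, 0, 0, 0], [-0.118, 0.938, -0.35, 0, 0, 0, 0], [-0.118, 0.938, -0.35, 0, 0, 0, 0], [-0.118, 0.938, -0.35, 0, 0, 0, 0]])

```text
time: 3.75
tool_pos: [0.4107, 0.2249, 0.2461]
tool_rot: [0.0, 0.713, 0.702, -0.001]
contact_force: [0.9, -0.9, 0.2]
gripper_width: 1.001
```

Run:
```python
from h import *
import pickle
f,s=snap('wrist','w2.png');pickle.dump((f,s),open('w2.pkl','wb'))
print(s['time'],s['tool_pos'],s['tool_rot'],s['joint_pos'].round(3), s['joint_vel'].round(3))
r=eyes.pinpoint('tray_handle','wrist');print(r)
if r: print(atz(f,r[0]['uv'],.04,s))
```

```text
3.75 [0.41071049 0.2248893  0.24614792] [ 1.50146494e-04  7.12633440e-01  7.01536276e-01 -6.40640790e-04] [ 3.420e-01 -3.590e-01  1.899e+00 -1.000e-03  1.602e+00  3.580e-01] [ 1.012  0.465 -0.065 -0.006 -0.407  1.004]
[{'uv': [256.9, 147.8], 'p': 0.63}]
[0.4110502  0.23530947 0.04      ]
```

View pics/w2.png

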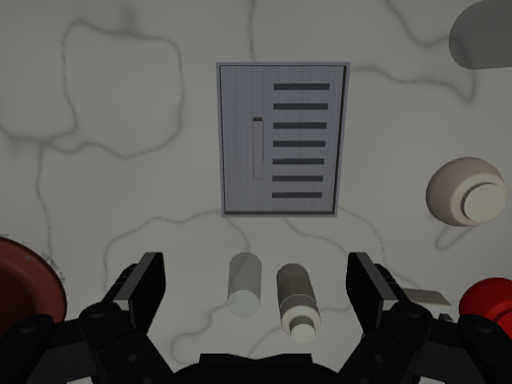

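Run:
```python
from h import *
import pickle
f,s=snap('wrist','w3.png');pickle.dump((f,s),open('w3.pkl','wb'))
print(s['time'],s['tool_pos'],s['tool_rot'], s['joint_vel'].round(3))
r=eyes.pinpoint('tray_handle','wrist');print(r, [atz(f,x['uv'],.04,s) for x in r])
a=cv2.imread('pics/w3.png');cv2.imwrite('pics/w3a.png',cv2.resize(a[50:225,210:360],None,fx=3.4,fy=3.4,interpolation=cv2.INTER_CUBIC))
```

```text
3.85 [0.4083257 0.2269162 0.2432605] [-0.00207235  0.71002708  0.70416403 -0.00320449] [-0.084 -0.029 -0.027 -0.055  0.032 -0.058]
[{'uv': [258.5, 148.9], 'p': 0.93}] [array([0.40913619, 0.23643775, 0.04      ])]
```

View pics/w3a.png

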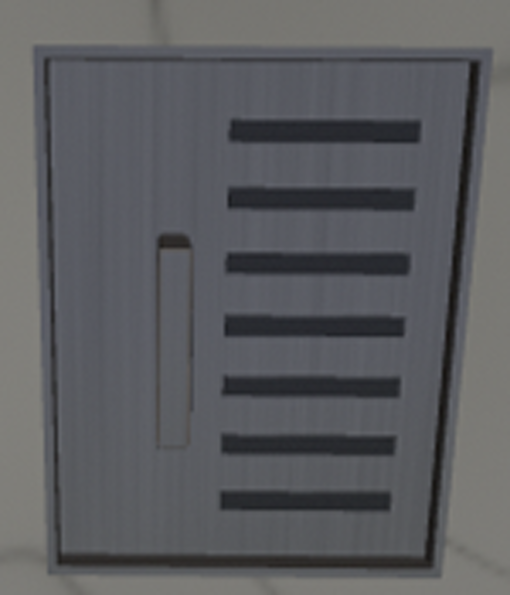

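Run:
```python
from h import *
import pickle
f,s=pickle.load(open('w3.pkl','rb'))
C=lambda u,v:((u+.5)/3.4-.5+210,(v+.5)/3.4-.5+50)
P=[atz(f,C(*c),.018,s) for c in [(35,46),(492,49),(441,577),(48,574)]]
for p in P: print(p.round(4))
print('c',np.mean(P,0).round(4), 'yaw',np.arctan2(*(P[1]-P[0])[1::-1]).round(3),np.arctan2(*(P[2]-P[3])[1::-1]).round(3), 'y',-np.arctan2(*(P[0]-P[3])[:2]).round(3),-np.arctan2(*(P[1]-P[2])[:2]).round(3))
H=[atz(f,C(*c),.056,s) for c in [(158,247),(190,247),(188,447),(158,447)]]
for p in H: print(p.round(4))
print(np.mean(H,0).round(4))
```

```text
[0.364  0.3348 0.018 ]
[0.5228 0.3325 0.018 ]
[0.5203 0.1335 0.018 ]
[0.3607 0.1356 0.018 ]
c [0.4419 0.2341 0.018 ] yaw -0.014 -0.013 y -0.017 -0.013
[0.4066 0.2699 0.056 ]
[0.4172 0.2698 0.056 ]
[0.4167 0.2004 0.056 ]
[0.4061 0.2004 0.056 ]
[0.4116 0.2351 0.056 ]
```

Call:
step_arm(motion=[[0.002, 0.0136, -0.1, 0, 0, -0.004, 0], [0.002, 0.0136, -0.2, 0, 0, -0.004, 0], [0.002, 0.0136, -0.3, 0, 0, -0.004, 0], [0.002, 0.0136, -0.38, 0, 0, -0.004, 0], [0.002, 0.0136, -0.43, 0, 0, -0.004, 0], [0.002, 0.0136, -0.45, 0, 0, -0.004, 0], [0.002, 0.0136, -0.45, 0, 0, -0.004, 0], [0.002, 0.0136, -0.45, 0, 0, -0.004, 0]])

```text
time: 4.75
tool_pos: [0.4141, 0.231, 0.0249]
tool_rot: [0.001, 0.715, 0.699, 0.001]
contact_force: [0.1, -0.1, 0.9]
gripper_width: 1.004
```

Run:
```python
from h import *
s=monitor.state();print(s['tool_pos'],s['tool_rot'],s['contact_force'])
f,s=snap('wrist','w4.png')
```

```text
[0.41414848 0.230973   0.02488022] [6.71064252e-04 7.14690105e-01 6.99439763e-01 1.27341247e-03] [ 0.09463621 -0.05112929  0.85559857]
```

View pics/w4.png

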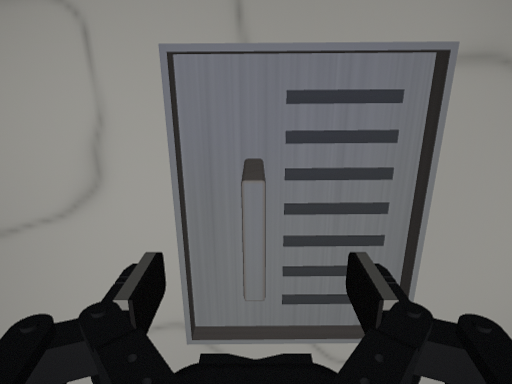

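Run:
```python
from h import *
for i in range(4):
    s=monitor.state();print(s['time'],s['tool_pos'].round(4),s['tool_rot'].round(4),s['joint_pos'].round(4))
    eyes.grab_frame('wrist')
```

```text
4.8 [0.4144 0.2314 0.0254] [0.0009 0.7145 0.6996 0.0018] [ 3.5230e-01 -1.4110e-01  2.1025e+00 -1.0000e-04  1.1762e+00  3.7340e-01]
4.85 [0.4144 0.2316 0.0255] [0.0009 0.7144 0.6998 0.0019] [ 3.5280e-01 -1.4130e-01  2.1024e+00 -1.0000e-04  1.1762e+00  3.7350e-01]
4.9 [0.4142 0.2317 0.0253] [0.0008 0.7143 0.6999 0.0018] [ 3.5310e-01 -1.4120e-01  2.1027e+00 -1.0000e-04  1.1761e+00  3.7350e-01]
4.95 [0.4138 0.2317 0.025 ] [7.000e-04 7.142e-01 6.999e-01 1.600e-03] [ 3.5340e-01 -1.4100e-01  2.1031e+00 -1.0000e-04  1.1760e+00  3.7360e-01]
```

Call:
step_arm(motion=[[0, 0.006, -0.004, 0, 0, 0, 120], [0, 0.006, -0.004, 0, 0, 0, 255], [0, 0.006, -0.004, 0, 0, 0, 255], [0, 0.006, -0.004, 0, 0, 0, 255], [0, 0.006, -0.004, 0, 0, 0, 255], [0, 0.006, -0.004, 0, 0, 0, 255], [0, 0.006, -0.004, 0, 0, 0, 255], [0, 0.006, -0.004, 0, 0, 0, 255]])

```text
time: 5.8
tool_pos: [0.4126, 0.2344, 0.0214]
tool_rot: [0.0, 0.714, 0.7, 0.0]
contact_force: [0.1, -0.3, 2.3]
gripper_width: 0.001
```

Run:
```python
from h import *
f,s=snap('wrist','w5.png')
print(s['tool_pos'].round(4),s['tool_rot'].round(4),s['contact_force'],s['gripper_width'])
```

```text
[0.4126 0.2344 0.0214] [1.000e-04 7.142e-01 7.000e-01 3.000e-04] [ 0.09176292 -0.25565938  2.27263095] 0.0007298113515542251
```

View pics/w5.png

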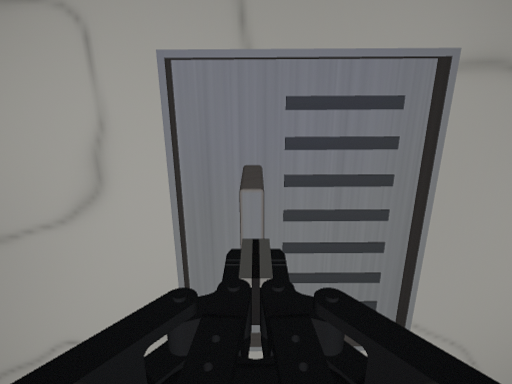

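Run:
```python
from h import *
f,s=snap('wrist')
q=s['tool_rot'];Rt=R.from_quat([q[1],q[2],q[3],q[0]]).as_matrix()
print('tcp',proj(f,s['tool_pos'],s),'grasp',proj(f,s['tool_pos']-.019*Rt[:,2],s))
for dy in (-.035,.035):
  for z in (.004,.056): print(dy,z,proj(f,[.4118+.0005*np.sign(dy),.2348+dy,z],s).round(0))
g,_=snap('side','s5.png');a=cv2.imread('pics/s5.png');cv2.imwrite('pics/s5a.png',cv2.resize(a[170:320,230:380],None,fx=4,fy=4,interpolation=cv2.INTER_CUBIC))
```

```text
tcp [258.01807822 226.47757881] grasp [258.30238526 240.78198822]
-0.035 0.004 [257. 261.]
-0.035 0.056 [257. 311.]
0.035 0.004 [256. 164.]
0.035 0.056 [257. 189.]
```

View pics/s5a.png

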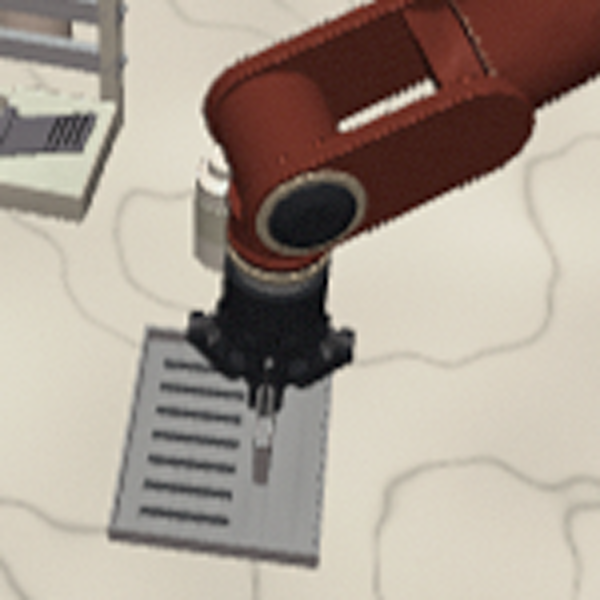

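Run:
```python
import cv2
a=cv2.imread('pics/w5.png');cv2.imwrite('pics/w5a.png',cv2.resize(a[150:384,180:340],None,fx=2.5*1.0,fy=2.5,interpolation=cv2.INTER_CUBIC)*1)
```

```text
(no output)
```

View pics/w5a.png

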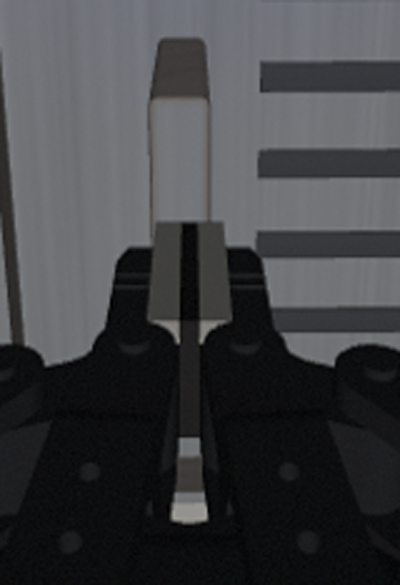

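Run:
```python
from h import *
g,s=snap('side','s6.png')
q=lambda P:((proj(g,P)-[230,170])*4).round(0)
print('tcp',q(s['tool_pos']),'10cm up',q(s['tool_pos']+[0,0,.1]),s['tool_pos'],s['contact_force'])
for dy in (-.035,.035):
  for z in (.004,.056): print(dy,z,q([.4118,.2348+dy,z]))
a=cv2.imread('pics/s6.png');cv2.imwrite('pics/s6a.png',cv2.resize(a[240:300,270:330],None,fx=10,fy=10,interpolation=cv2.INTER_CUBIC))
```

```text
tcp [262. 433.] 10cm up [268. 354.] [0.41265793 0.23441188 0.02145748] [0.2509794  0.1344879  3.04722124]
-0.035 0.004 [265. 411.]
-0.035 0.056 [268. 371.]
0.035 0.004 [258. 483.]
0.035 0.056 [261. 444.]
```

View pics/s6a.png

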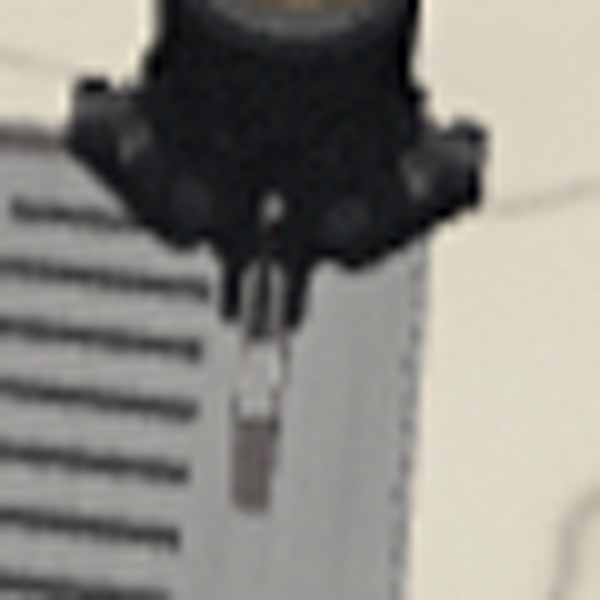

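Call:
step_arm(motion=[[0, 0, 0.02, 0, 0, 0, 255], [0, 0, 0.02, 0, 0, 0, 0], [0, 0, 0.02, 0, 0, 0, 0], [0, 0, 0.02, 0, 0, 0, 0], [0, 0, 0.02, 0, 0, 0, 0], [0, 0, 0.01, 0, 0, 0, 0], [0, 0, -0.01, 0, 0, 0, 0], [0, 0, -0.02, 0, 0, 0, 0], [0, 0, -0.03, 0, 0, 0, 0], [0, 0, -0.03, 0, 0, 0, 0]])

```text
time: 7.0
tool_pos: [0.4114, 0.2339, 0.0048]
tool_rot: [-0.0, 0.714, 0.7, -0.001]
contact_force: [0.1, -0.6, -0.3]
gripper_width: 1.004
```

Run:
```python
from h import *
f,s=snap('wrist','w7.png')
print(s['time'],s['tool_pos'].round(4),s['tool_rot'].round(4),s['contact_force'],s['gripper_width'])
g,s=snap('side','s7.png')
a=cv2.imread('pics/s7.png');b=cv2.imread('pics/w7.png')
cv2.imwrite('pics/m7.png',np.hstack([cv2.resize(a[240:300,270:330],(390,390),interpolation=cv2.INTER_CUBIC),cv2.resize(b,(400,390))]))
```

```text
7.0 [0.4114 0.2339 0.0048] [-5.000e-04  7.141e-01  7.000e-01 -1.100e-03] [ 0.05668376 -0.61282723 -0.34722529] 1.003817298048672
```

View pics/m7.png

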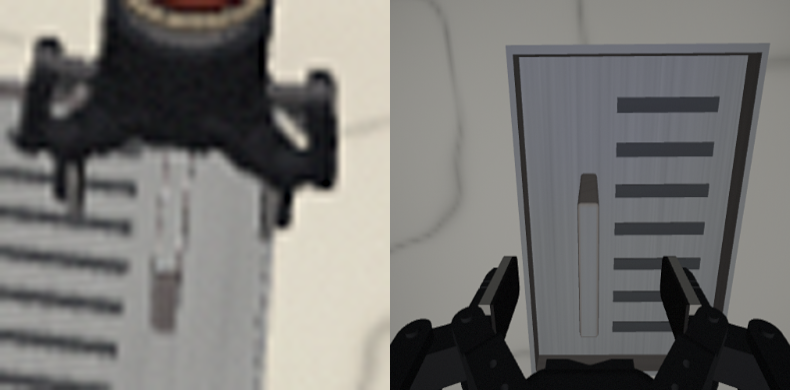

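Call:
step_arm(motion=[[0, 0.002, -0.012, 0, 0, 0, 0], [0, 0.002, -0.022, 0, 0, 0, 0], [0, 0.002, -0.03, 0, 0, 0, 0], [0, 0.002, -0.03, 0, 0, 0, 100], [0, 0.002, -0.03, 0, 0, 0, 180], [0, 0.002, -0.03, 0, 0, 0, 255], [0, 0.002, -0.03, 0, 0, 0, 255], [0, 0.002, -0.03, 0, 0, 0, 255], [0, 0.002, -0.03, 0, 0, 0, 255]])

```text
time: 8.0
tool_pos: [0.4125, 0.2354, -0.0085]
tool_rot: [-0.0, 0.714, 0.7, 0.0]
contact_force: [0.2, -0.2, 1.6]
gripper_width: 0.13
```

Run:
```python
from h import *
f,s=snap('wrist','w8.png')
print(s['time'],s['tool_pos'].round(4),s['tool_rot'].round(4),s['contact_force'],s['gripper_width'])
g,s=snap('side','s8.png')
a=cv2.imread('pics/s8.png');b=cv2.imread('pics/w8.png')
cv2.imwrite('pics/m8.png',np.hstack([cv2.resize(a[240:300,270:330],(390,390),interpolation=cv2.INTER_CUBIC),cv2.resize(b,(400,390))]))
```

```text
8.0 [ 0.4125  0.2354 -0.0085] [-0.000e+00  7.141e-01  7.000e-01  2.000e-04] [ 0.16632188 -0.2370806   1.61047156] 0.12987723300417964
```

View pics/m8.png

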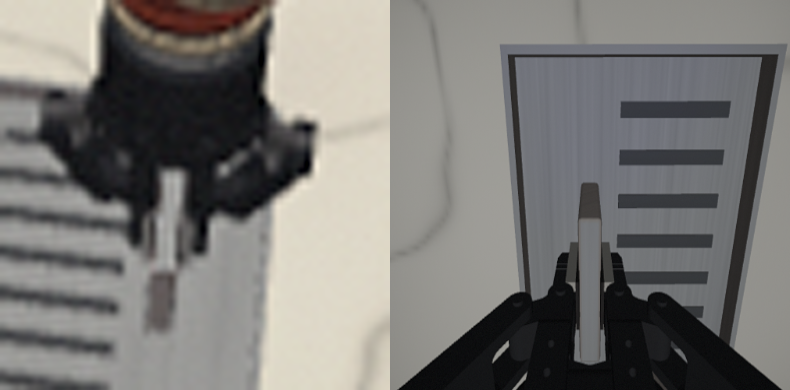

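Call:
step_arm(motion=[[0, 0, 0.03, 0, 0, 0, 255], [0, 0, 0.1, 0, 0, 0, 255], [0, 0, 0.2, 0, 0, 0, 255], [0, 0, 0.3, 0, 0, 0, 255], [0, 0, 0.38, 0, 0, 0, 255], [0, 0, 0.42, 0, 0, 0, 255], [0, 0, 0.42, 0, 0, 0, 255], [0, 0, 0.42, 0, 0, 0, 255]])

```text
time: 8.9
tool_pos: [0.4116, 0.235, 0.1994]
tool_rot: [-0.0, 0.714, 0.7, -0.001]
contact_force: [0.7, -0.4, -3.9]
gripper_width: 0.133
```

Run:
```python
from h import *
f,s=snap('wrist','w9.png')
print(s['time'],s['tool_pos'].round(4),s['tool_rot'].round(4),s['contact_force'],s['ft_torque'],s['gripper_width'])
g,s=snap('side','s9.png')
a=cv2.imread('pics/s9.png');b=cv2.imread('pics/w9.png')
cv2.imwrite('pics/m9.png',np.hstack([cv2.resize(a[200:320,240:360],(390,390),interpolation=cv2.INTER_CUBIC),cv2.resize(b,(400,390))]))
```

```text
8.9 [0.4116 0.235  0.1994] [-4.000e-04  7.141e-01  7.000e-01 -1.000e-03] [ 0.74037121 -0.41873267 -3.92321324] [0.0076517  0.09960762 0.01650059] 0.1326035916448159
```

View pics/m9.png

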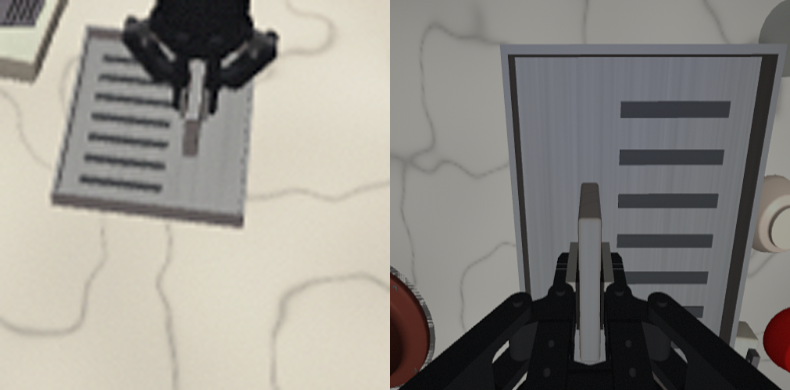

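Call:
step_arm(motion=[[0.039, -0.1, 0, 0, 0, -0.015, 255], [0.039, -0.2, 0, 0, 0, -0.03, 255], [0.039, -0.3, 0, 0, 0, -0.045, 255], [0.039, -0.4, 0, 0, 0, -0.06, 255], [0.039, -0.5, 0, 0, 0, -0.07, 255], [0.039, -0.6, 0, 0, 0, -0.07, 255], [0.039, -0.7, 0, 0, 0, -0.07, 255], [0.039, -0.8, 0, 0, 0, -0.07, 255], [0.039, -0.87, 0, 0, 0, -0.07, 255], [0.039, -0.9, 0, 0, 0, -0.07, 255]])

```text
time: 10.0
tool_pos: [0.4302, -0.2173, 0.1983]
tool_rot: [-0.002, 0.751, 0.66, -0.001]
contact_force: [-0.7, 0.2, -3.9]
gripper_width: 0.134
```

Call:
step_arm(motion=[[0, 0, -0.02, 0, 0, 0, 255], [0, 0, -0.05, 0, 0, 0, 255], [0, 0, -0.08, 0, 0, 0, 255], [0, 0, -0.1, 0, 0, 0, 255], [0, 0, -0.1, 0, 0, 0, 255], [0, 0, -0.1, 0, 0, 0, 255]])

```text
time: 10.6
tool_pos: [0.4318, -0.214, 0.1508]
tool_rot: [-0.0, 0.75, 0.662, -0.0]
contact_force: [-0.0, 0.6, -3.2]
gripper_width: 0.134
```

```bash
cat > chk.py <<'E'
from h import *
import sys
n=sys.argv[1]
D=np.load('D.npy'); c,sn=np.cos(D[2]),np.sin(D[2])
def dframe(p): d=np.array(p)[:2]-D[:2]; return np.array([c*d[0]+sn*d[1],-sn*d[0]+c*d[1]])
f,s=snap('wrist',f'w{n}.png');g,_=snap('side',f's{n}.png')
q=s['tool_rot'];Rt=R.from_quat([q[1],q[2],q[3],q[0]]).as_matrix()
print('t',s['time'],'tcp',s['tool_pos'].round(4),'dryer xy',dframe(s['tool_pos']).round(4),'yaw err',(np.arctan2(Rt[1,1],Rt[0,1])-D[2]).round(4),'tilt',Rt[:2,2].round(4),'F',s['contact_force'].round(2),'w',round(s['gripper_width'],3))
print('world->need delta to dryer y=0:', (-dframe(s['tool_pos'])[1]*np.array([-sn,c])).round(4))
a=cv2.imread(f'pics/s{n}.png');b=cv2.imread(f'pics/w{n}.png')
cv2.imwrite(f'pics/m{n}.png',np.hstack([cv2.resize(a[100:240,190:320],(362,390),interpolation=cv2.INTER_CUBIC),cv2.resize(b,(430,390))]))
E
python3 chk.py 10
```

```text
t 10.6 tcp [ 0.4318 -0.214   0.1508] dryer xy [-0.2195  0.0016] yaw err 0.0015 tilt [-0.0004  0.0003] F [-0.05  0.59 -3.16] w 0.134
world->need delta to dryer y=0: [-0.0002 -0.0016]
```

View pics/m10.png

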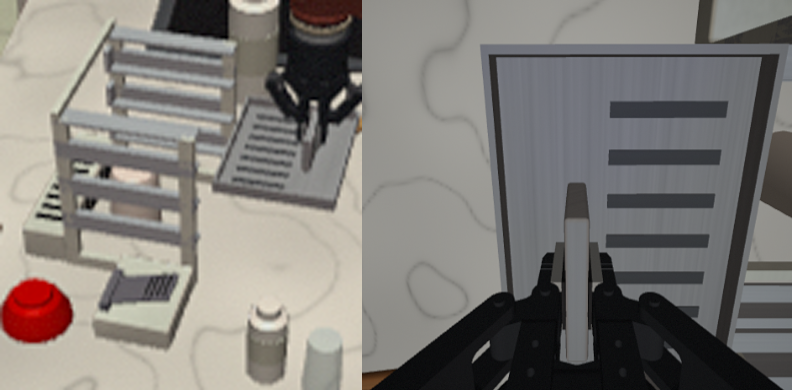

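Call:
step_arm(motion=[[0, -0.002, -0.012, 0, 0, 0, 255], [0, -0.002, -0.024, 0, 0, 0, 255], [0, -0.002, -0.024, 0, 0, 0, 255], [0.03, -0.006, -0.024, 0, 0, 0, 255], [0.06, -0.01, -0.024, 0, 0, 0, 255], [0.09, -0.014, -0.024, 0, 0, 0, 255], [0.119, -0.017, -0.024, 0, 0, 0, 255], [0.119, -0.017, -0.024, 0, 0, 0, 255]])

```text
time: 11.5
tool_pos: [0.4924, -0.2234, 0.1391]
tool_rot: [0.0, 0.75, 0.662, 0.0]
contact_force: [0.0, -0.3, -3.4]
gripper_width: 0.129
```

```bash
python3 chk.py 11
```

```text
t 11.5 tcp [ 0.4924 -0.2234  0.1391] dryer xy [-1.583e-01 -1.000e-04] yaw err 0.0011 tilt [0.0004 0.    ] F [ 0.   -0.27 -3.44] w 0.129
world->need delta to dryer y=0: [0.     0.0001]
```

View pics/m11.png

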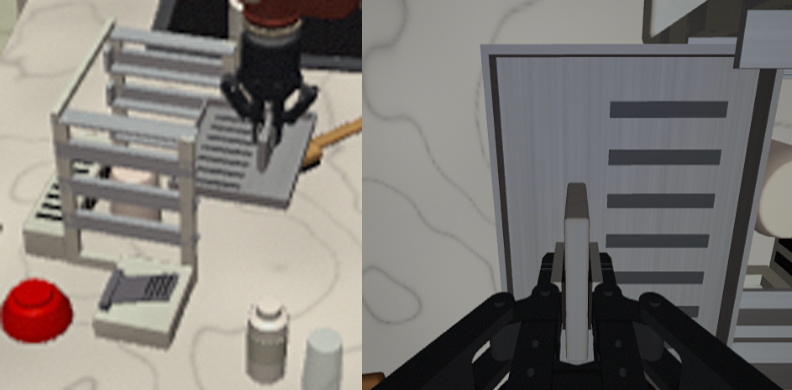

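Call:
step_arm(motion=[[0.03, -0.004, 0, 0, 0, 0, 255], [0.06, -0.008, 0, 0, 0, 0, 255], [0.09, -0.011, 0, 0, 0, 0, 255], [0.12, -0.015, 0, 0, 0, 0, 255], [0.15, -0.019, 0, 0, 0, 0, 255], [0.165, -0.021, 0, 0, 0, 0, 255], [0.165, -0.021, 0, 0, 0, 0, 255], [0.165, -0.021, 0, 0, 0, 0, 255]])

```text
time: 12.4
tool_pos: [0.5731, -0.2336, 0.1389]
tool_rot: [-0.0, 0.75, 0.662, -0.0]
contact_force: [-1.2, 0.0, -3.3]
gripper_width: 0.13
```

```bash
python3 chk.py 12
```

```text
t 12.4 tcp [ 0.5731 -0.2336  0.1389] dryer xy [-0.077  -0.0001] yaw err 0.0003 tilt [-0.001   0.0003] F [-1.2   0.04 -3.27] w 0.13
world->need delta to dryer y=0: [0.     0.0001]
```

View pics/m12.png

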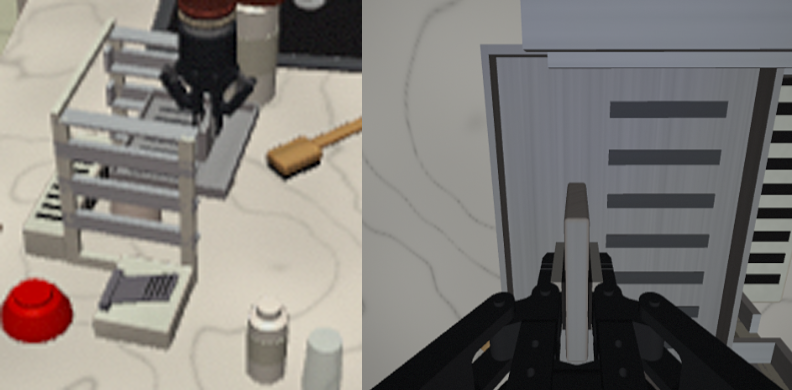

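Call:
step_arm(motion=[[0.004, -0.001, -0.008, 0, 0, 0, 255], [0.004, -0.001, -0.014, 0, 0, 0, 255], [0.004, -0.001, -0.02, 0, 0, 0, 255], [0.004, -0.001, -0.023, 0, 0, 0, 255], [0.004, -0.001, -0.023, 0, 0, 0, 255], [0.004, -0.001, -0.023, 0, 0, 0, 255]])

```text
time: 13.1
tool_pos: [0.5758, -0.2342, 0.1276]
tool_rot: [-0.0, 0.75, 0.662, -0.0]
contact_force: [-0.8, 0.9, -4.7]
gripper_width: 0.131
```

Call:
step_arm(motion=[[0, 0, -0.002, 0, 0, 0, 255], [0, 0, -0.004, 0, 0, 0, 255], [0, 0, -0.004, 0, 0, 0, 255]])

```text
time: 13.4
tool_pos: [0.5761, -0.2344, 0.1265]
tool_rot: [0.0, 0.75, 0.662, 0.0]
contact_force: [-1.1, 1.0, 0.6]
gripper_width: 0.13
```

Call:
step_arm(motion=[[0, 0, -0.002, 0, 0, 0, 120], [0, 0, -0.002, 0, 0, 0, 120], [0, 0, -0.002, 0, 0, 0, 120], [0, 0, -0.002, 0, 0, 0, 120], [0, 0, -0.002, 0, 0, 0, 120], [0, 0, -0.002, 0, 0, 0, 120], [0, 0, -0.002, 0, 0, 0, 120]])

```text
time: 14.1
tool_pos: [0.5759, -0.2342, 0.1246]
tool_rot: [0.0, 0.75, 0.662, 0.0]
contact_force: [0.4, -0.2, -0.1]
gripper_width: 0.526
```

```bash
python3 chk.py 13
```

```text
t 14.1 tcp [ 0.5759 -0.2342  0.1246] dryer xy [-0.0741 -0.0004] yaw err 0.0005 tilt [0. 0.] F [ 0.36 -0.24 -0.12] w 0.526
world->need delta to dryer y=0: [0.     0.0004]
```

View pics/m13.png

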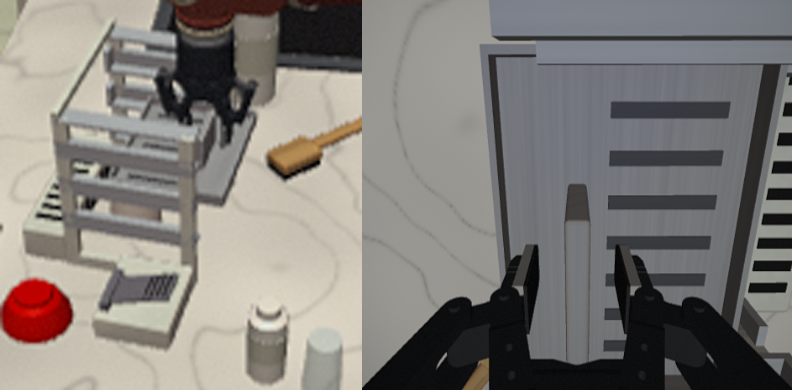

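Call:
step_arm(motion=[[0.02, -0.002, 0.002, 0, 0, 0, 120], [0.04, -0.005, 0.002, 0, 0, 0, 120], [0.06, -0.007, 0.002, 0, 0, 0, 120], [0.08, -0.01, 0.002, 0, 0, 0, 120], [0.1, -0.012, 0.002, 0, 0, 0, 120], [0.119, -0.015, 0.002, 0, 0, 0, 120], [0.119, -0.015, 0.002, 0, 0, 0, 120]])

```text
time: 14.9
tool_pos: [0.6371, -0.2419, 0.1254]
tool_rot: [0.001, 0.75, 0.662, 0.001]
contact_force: [0.6, 0.7, -0.0]
gripper_width: 0.527
```

```bash
python3 chk.py 14
```

```text
t 14.9 tcp [ 0.6371 -0.2419  0.1254] dryer xy [-0.0124 -0.0003] yaw err 0.0008 tilt [ 0.0021 -0.0002] F [ 0.57  0.72 -0.05] w 0.527
world->need delta to dryer y=0: [0.     0.0003]
```

View pics/m14.png

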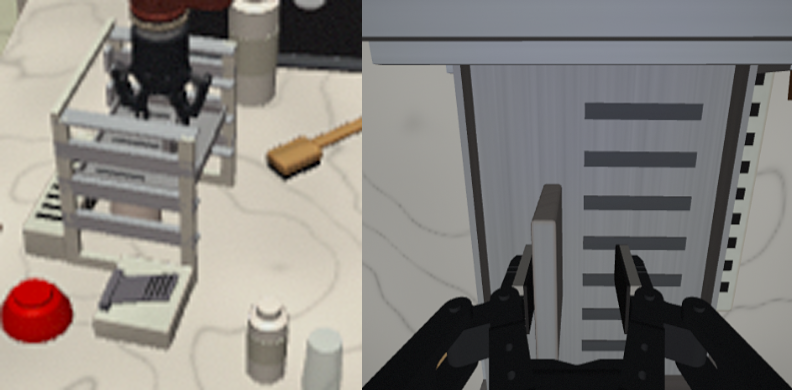

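Call:
step_arm(motion=[[0.004, 0, 0, 0, 0, 0, 120], [0.008, -0.001, 0, 0, 0, 0, 120], [0.012, -0.001, 0, 0, 0, 0, 120], [0.014, -0.002, 0, 0, 0, 0, 120], [0.014, -0.002, 0, 0, 0, 0, 120]])

```text
time: 15.5
tool_pos: [0.6423, -0.2426, 0.1253]
tool_rot: [-0.0, 0.75, 0.662, 0.0]
contact_force: [-0.9, 0.4, -0.4]
gripper_width: 0.528
```

Call:
step_arm(motion=[[0.003, 0, 0, 0, 0, 0, 120], [0.006, -0.001, 0, 0, 0, 0, 120], [0.009, -0.001, 0, 0, 0, 0, 120], [0.009, -0.001, 0, 0, 0, 0, 120]])

```text
time: 15.9
tool_pos: [0.6467, -0.2436, 0.1254]
tool_rot: [-0.0, 0.75, 0.662, -0.0]
contact_force: [-2.8, -1.2, -1.0]
gripper_width: 0.526
```

Call:
step_arm(motion=[[0.003, 0, 0, 0, 0, 0, 120], [0.006, -0.001, 0, 0, 0, 0, 120], [0.006, -0.001, 0, 0, 0, 0, 120]])

```text
time: 16.2
tool_pos: [0.6465, -0.2437, 0.1252]
tool_rot: [-0.003, 0.75, 0.661, -0.003]
contact_force: [-13.3, 0.8, 3.1]
gripper_width: 0.531
```

```bash
python3 chk.py 15
```

```text
t 16.2 tcp [ 0.6465 -0.2437  0.1252] dryer xy [-0.0029 -0.001 ] yaw err 0.0002 tilt [-0.0088  0.0012] F [-13.32   0.76   3.14] w 0.531
world->need delta to dryer y=0: [0.0001 0.001 ]
```

View pics/m15.png

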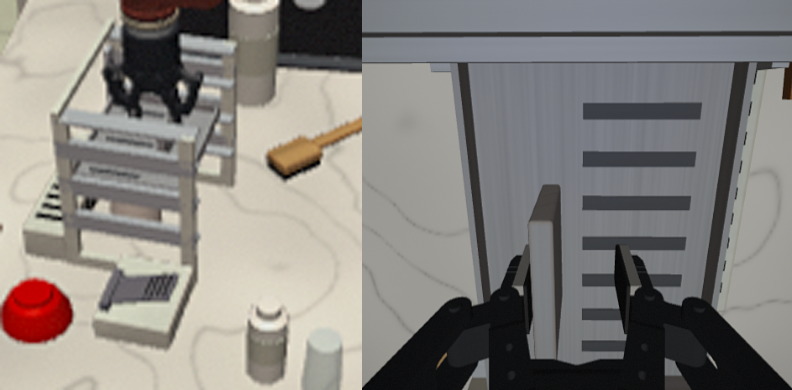

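Call:
step_arm(motion=[[-0.02, 0.003, 0, 0, 0, 0, 120], [-0.042, 0.005, 0, 0, 0, 0, 120], [-0.042, 0.005, 0, 0, 0, 0, 120], [-0.042, 0.005, 0.02, 0, 0, 0, 120], [-0.042, 0.005, 0.1, 0, 0, 0, 120], [-0.042, 0.005, 0.2, 0, 0, 0, 120], [-0.042, 0.005, 0.3, 0, 0, 0, 255], [-0.042, 0.005, 0.38, 0, 0, 0, 255], [-0.042, 0.005, 0.4, 0, 0, 0, 255]])

```text
time: 17.2
tool_pos: [0.6312, -0.2421, 0.3349]
tool_rot: [0.006, 0.75, 0.662, 0.003]
contact_force: [-0.2, 0.7, 0.3]
gripper_width: 0.022
```

```bash
python3 chk.py 16; python3 -c "
from h import *
f,s=snap('top','t16.png');a=cv2.imread('pics/t16.png');cv2.imwrite('pics/t16a.png',cv2.resize(a[110:384,200:430],None,fx=2.1,fy=2.1))"
```

```text
t 17.2 tcp [ 0.6312 -0.2421  0.3349] dryer xy [-0.0182 -0.0013] yaw err 0.0008 tilt [ 0.0119 -0.0058] F [-0.2   0.66  0.32] w 0.022
world->need delta to dryer y=0: [0.0002 0.0013]
```

View pics/m16.png

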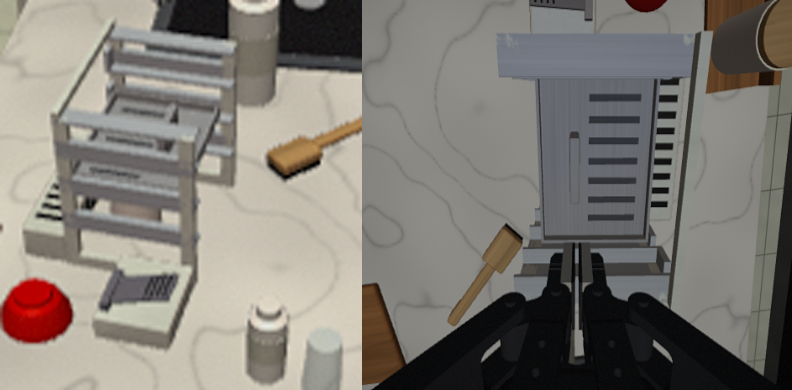

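View pics/t16a.png

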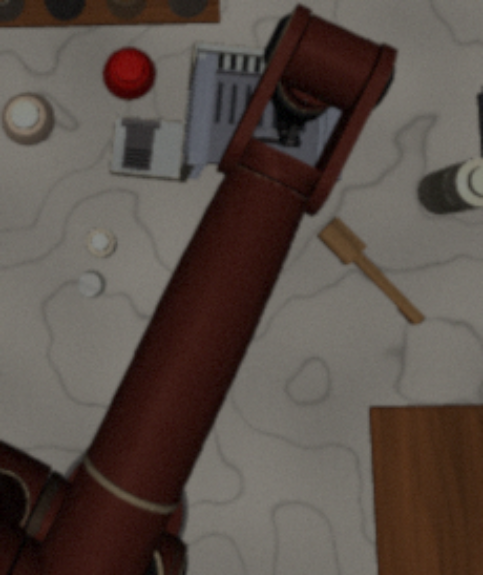

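View pics/s16.png

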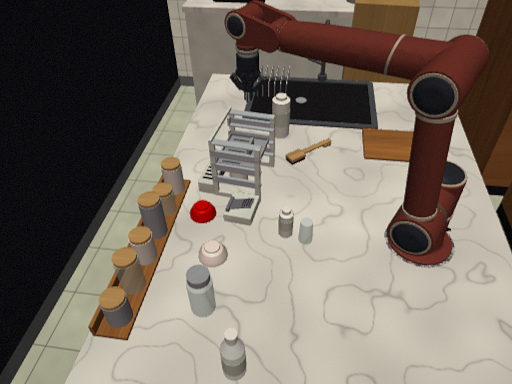

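Call:
step_arm(motion=[[-0.01, 0.09, 0, 0, 0, 0, 255], [-0.02, 0.18, 0, 0, 0, 0, 255], [-0.03, 0.27, 0, 0, 0, 0, 255], [-0.045, 0.36, 0, 0, 0, 0, 255], [-0.051, 0.419, 0, 0, 0, 0, 255], [-0.051, 0.419, 0, 0, 0, 0, 255], [-0.051, 0.419, -0.1, 0, 0, 0, 255], [-0.051, 0.419, -0.2, 0, 0, 0, 255], [-0.051, 0.419, -0.3, 0, 0, 0, 255], [-0.051, 0.419, -0.3, 0, 0, 0, 255]])

```text
time: 18.35
tool_pos: [0.5957, -0.0311, 0.1628]
tool_rot: [-0.008, 0.75, 0.661, -0.007]
contact_force: [-0.8, 0.6, -1.2]
gripper_width: 0.001
```

```bash
python3 chk.py 17; python3 -c "
from h import *
f,s=snap('top','t17.png');a=cv2.imread('pics/t17.png');b=cv2.imread('pics/s17.png');cv2.imwrite('pics/m17b.png',np.hstack([cv2.resize(a[110:240,210:380],(510,390),interpolation=2),cv2.resize(b[60:240,190:320],(281,390),interpolation=2)]))
g=eyes.grab_frame('top');P=s['tool_pos']+[0,0,.035];print(P,proj(g,P))
D=np.load('D.npy')
"
```

```text
t 18.35 tcp [ 0.5957 -0.0311  0.1628] dryer xy [-0.0798  0.2036] yaw err -0.0002 tilt [-0.0215  0.0035] F [-0.81  0.59 -1.17] w 0.001
world->need delta to dryer y=0: [-0.0255 -0.202 ]
[ 0.60209321 -0.03207789  0.20864731] [262.71843773 181.74851186]
```

View pics/m17.png

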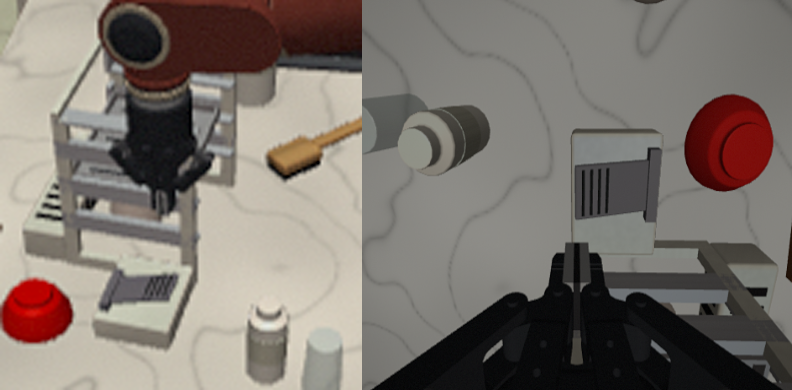

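View pics/m17b.png

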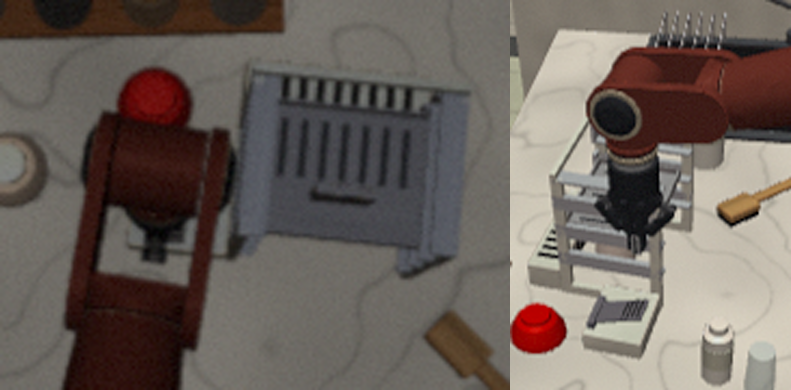

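Call:
step_arm(motion=[[0, 0, -0.08, 0, 0, 0, 255], [0, 0, -0.16, 0, 0, 0, 255], [0, 0, -0.22, 0, 0, 0, 255], [0, 0, -0.22, 0, 0, 0, 255], [0, 0, -0.22, 0, 0, 0, 255]])

```text
time: 19.05
tool_pos: [0.6055, -0.0322, 0.0687]
tool_rot: [0.002, 0.75, 0.662, 0.001]
contact_force: [0.9, -0.2, 0.4]
gripper_width: 0.0
```

```bash
python3 chk.py 18; python3 -c "
from h import *
b=cv2.imread('pics/s18.png');cv2.imwrite('pics/s18b.png',cv2.resize(b[90:240,180:330],(600,600),interpolation=2))
"
```

```text
t 19.05 tcp [ 0.6055 -0.0322  0.0687] dryer xy [-0.07    0.2037] yaw err 0.0004 tilt [ 0.0041 -0.0007] F [ 0.89 -0.24  0.43] w 0.0
world->need delta to dryer y=0: [-0.0255 -0.2021]
```

View pics/m18.png

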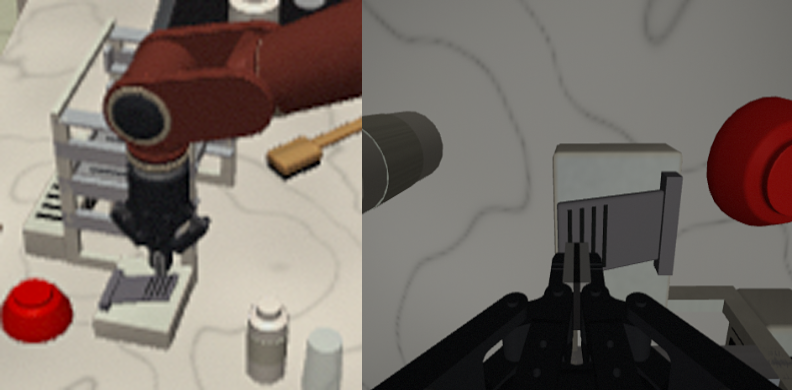

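View pics/s18b.png

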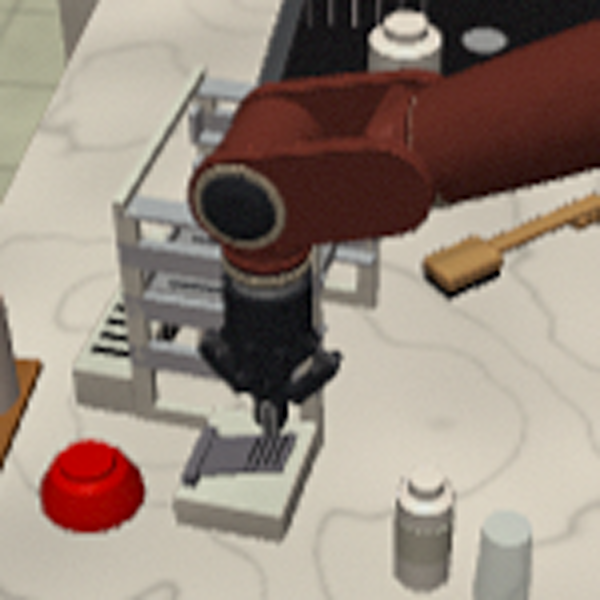

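Run:
```python
from h import *
g,s=snap('side')
for z in (.25,.3,.35,.4): print(z,((proj(g,[.606,.035,z])-[180,90])*4).round(0), 'right wing',((proj(g,[.6,-.105,z])-[180,90])*4).round(0))
print(((proj(g,[.606,-.032,.104])-[180,90])*4).round(0))
```

```text
0.25 [253. 351.] right wing [287. 246.]
0.3 [251. 302.] right wing [286. 198.]
0.35 [248. 251.] right wing [285. 148.]
0.4 [246. 197.] right wing [283.  96.]
[272. 427.]
```

Call:
step_arm(motion=[[0, 0, -0.03, 0, 0, 0, 255], [0, 0, -0.06, 0, 0, 0, 255], [0, 0, -0.08, 0, 0, 0, 255], [0, 0, -0.08, 0, 0, 0, 255]])

```text
time: 19.6
tool_pos: [0.602, -0.0316, 0.0235]
tool_rot: [-0.001, 0.75, 0.662, -0.001]
contact_force: [-2.9, -0.5, 4.9]
gripper_width: -0.0
```

Call:
step_arm(motion=[[0, 0, -0.006, 0, 0, 0, 255], [0, 0, -0.012, 0, 0, 0, 255], [0, 0, -0.018, 0, 0, 0, 255], [0, 0, -0.018, 0, 0, 0, 255]])

```text
time: 20.0
tool_pos: [0.6027, -0.0316, 0.0167]
tool_rot: [-0.001, 0.75, 0.662, -0.001]
contact_force: [-3.8, 0.6, 5.3]
gripper_width: 0.0
```

Call:
step_arm(motion=[[0, 0, -0.004, 0, 0, 0, 255], [0, 0, -0.008, 0, 0, 0, 255], [0, 0, -0.01, 0, 0, 0, 255], [0, 0, -0.01, 0, 0, 0, 255]])

```text
time: 20.4
tool_pos: [0.603, -0.0316, 0.0158]
tool_rot: [-0.001, 0.75, 0.662, -0.001]
contact_force: [-13.5, 1.8, 24.2]
gripper_width: -0.001
```

Call:
step_arm(motion=[[0, 0, 0.003, 0, 0, 0, 255], [0, 0, 0.003, 0, 0, 0, 255], [0, 0, 0.003, 0, 0, 0, 255]])

```text
time: 20.7
tool_pos: [0.603, -0.0316, 0.016]
tool_rot: [-0.001, 0.75, 0.662, -0.001]
contact_force: [-11.3, 0.0, 18.5]
gripper_width: 0.0
```

```bash
python3 chk.py 19; python3 -c "
from h import *
b=cv2.imread('pics/s19.png');cv2.imwrite('pics/s19b.png',cv2.resize(b[170:230,210:280],(700,600),interpolation=2))
"
```

```text
t 20.7 tcp [ 0.603  -0.0316  0.016 ] dryer xy [-0.0726  0.204 ] yaw err 0.0008 tilt [-0.0024  0.0001] F [-11.33   0.03  18.48] w 0.0
world->need delta to dryer y=0: [-0.0255 -0.2024]
```

View pics/s19b.png

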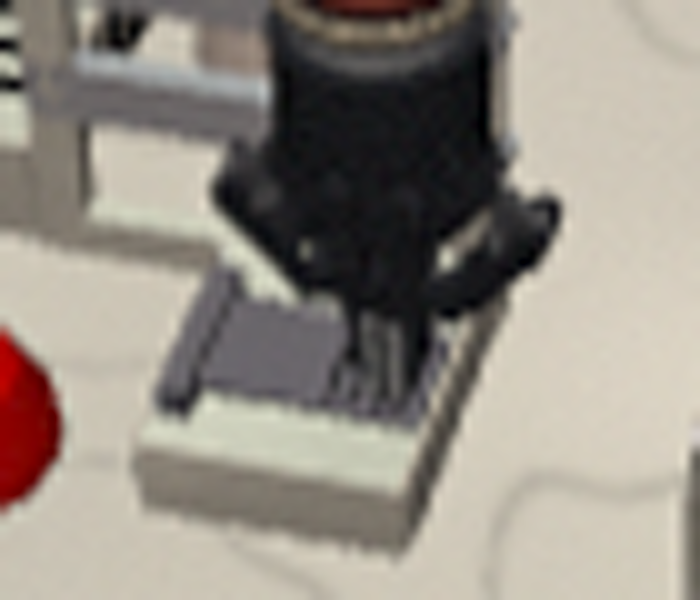

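Call:
step_arm(motion=[[0, 0, 0.02, 0, 0, 0, 255], [0, 0, 0.06, 0, 0, 0, 255], [0, 0, 0.14, 0, 0, 0, 255], [0, 0, 0.24, 0, 0, 0, 255], [0, 0, 0.34, 0, 0, 0, 255], [0, 0, 0.44, 0, 0, 0, 255], [0, 0, 0.52, 0, 0, 0, 255], [-0.1, 0, 0.56, 0, 0, 0, 255], [-0.2, 0, 0.56, 0, 0, 0, 255], [-0.28, 0, 0.56, 0, 0, 0, 255]])

```text
time: 21.8
tool_pos: [0.4622, -0.0317, 0.2939]
tool_rot: [0.001, 0.75, 0.662, 0.0]
contact_force: [-0.1, -0.7, 1.1]
gripper_width: -0.005
```

Call:
step_arm(motion=[[0, -0.04, 0.04, 0, 0, 0, 255], [0, -0.1, 0.08, 0, 0, 0, 255], [0, -0.2, 0.1, 0, 0, 0, 255], [0, -0.3, 0.1, 0, 0, 0, 255], [0, -0.4, 0.1, 0, 0, 0, 255], [0, -0.4, 0.1, 0, 0, 0, 255], [0, -0.4, 0.1, 0, 0, 0, 255]])

```text
time: 22.5
tool_pos: [0.463, -0.2326, 0.3423]
tool_rot: [-0.001, 0.751, 0.661, 0.0]
contact_force: [-0.2, -0.1, -0.3]
gripper_width: -0.003
```

```bash
python3 chk.py 20; python3 -c "
from h import *
f,s=snap('top','t20.png');a=cv2.imread('pics/t20.png');b=cv2.imread('pics/s20.png');cv2.imwrite('pics/m20b.png',np.hstack([cv2.resize(a[110:240,210:380],(510,390),interpolation=2),cv2.resize(b[90:230,190:290],(279,390),interpolation=2)]))
"
```

```text
t 22.5 tcp [ 0.463  -0.2326  0.3423] dryer xy [-0.1863 -0.0129] yaw err -0.0018 tilt [-0.001   0.0013] F [-0.21 -0.08 -0.26] w -0.003
world->need delta to dryer y=0: [0.0016 0.0128]
```

View pics/m20b.png

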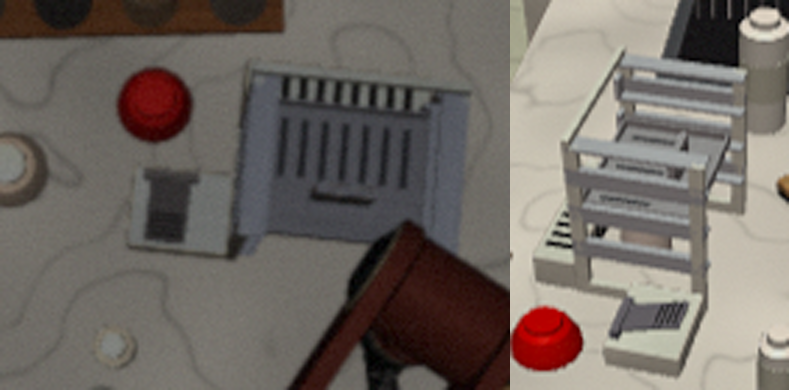

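View pics/w20.png

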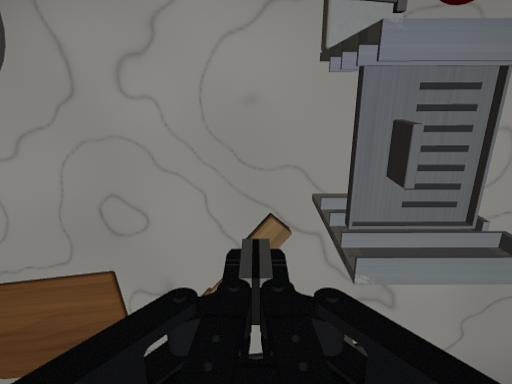

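Run:
```python
from h import *
D=np.load('D.npy'); c,sn=np.cos(D[2]),np.sin(D[2])
f,s=snap('wrist','w21.png'); print(s['time'],s['tool_pos'].round(4))
for h in [(-.02)]:
  for dx,dy,z in [(-.006,.035,.191),(.006,.035,.191),(-.006,-.035,.191),(.006,-.035,.191),(-.006,.035,.139),(-.006,-.035,.139)]:
    x,y=h+dx,dy; print(dx,dy,z,proj(f,[D[0]+c*x-sn*y,D[1]+sn*x+c*y,z],s).round(1))
a=cv2.imread('pics/w21.png');cv2.imwrite('pics/w21a.png',cv2.resize(a[0:240,310:512],None,fx=2.5*1.0,fy=2.5,interpolation=2))
cv2.imwrite('pics/w21b.png',cv2.resize(a[105:205,370:440],None,fx=6,fy=6,interpolation=2))
t=eyes.grab_frame('top');r=eyes.pinpoint('tray_handle','top');print(r)
for x in r: p=atz(t,x['uv'],.175)[:2]-D[:2];print(c*p[0]+sn*p[1],-sn*p[0]+c*p[1])
```

```text
22.65 [ 0.4636 -0.2307  0.3431]
-0.006 0.035 0.191 [413.1 123.5]
0.006 0.035 0.191 [424.8 123.5]
-0.006 -0.035 0.191 [402.9 188.6]
0.006 -0.035 0.191 [413.9 188.6]
-0.006 0.035 0.139 [392.2 118.7]
-0.006 -0.035 0.139 [384.5 175.9]
[{'uv': [325.8, 175.0], 'p': 0.72}]
-0.0221729963101142 -0.008518071478915217
```

View pics/w21b.png

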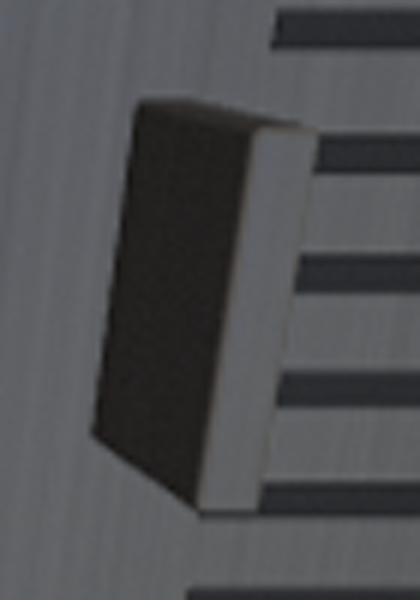

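```bash
python3 -c "
from plant import manip,monitor
print(manip.job_done());print(monitor.state()['time'])"
```

```text
the job is handed in; nothing more can be done
None
the job is handed in; nothing more can be done
```

The mug was the vessel in the dryer, so I put the tray on the middle (135 mm) rails. I set it down level with about 54 mm left to slide, let go, and pushed it against the rear stops, where the push force reached 13 N. I then pressed the pedal to its stop (force jumped to 24 N), let it up, moved the arm clear and handed in at about 23 s. No verdict was reported.

**Last checks:**
- **Tray:** the wrist picture puts the handle at dryer x ≈ -20 mm, within about 1 mm of home. It is about 2–3 mm off centre in y and turned about 0.02 rad.
- **Pedal:** the side picture shows it up again.
- **Robot and bystanders:** the contact force is near zero. I did not measure the bystanders' final positions, but the carry was planned to clear them, and those visible in the last pictures stand upright where they were.

**What disagreed or went wrong:**
- **Finger length:** the shut fingers end about 35 mm short of the reported TCP. The first grasp therefore closed on top of the handle with 2–3 N. I opened, went about 30 mm lower and gripped it properly.
- **Top-camera detector:** it put the handle at y = -8.5 mm, which is more than the 6 mm of side play allows. I trusted the wrist measurement instead.

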